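Nip up the side stop and hold the square in the locating corner

TASK

On the bakery packing table, first turn the brass hex nut on top of the white side stop clockwise (seen from above) by hand until it stops. Then take the dark steel square with the orange handle and, keeping it flat, down at the table, press it into the inside corner so that its long leg is flush against the aluminium back rail and its short leg flush against the white side stop. Finish while still gripping the handle and pressing the square firmly against both faces, and leave the other things on the table alone.

Things in the scene. Friction and masses are not known exactly. Their poses are not given: they have to be found in the camera images.
- fence: Fixed locating corner on the table. Its origin is the inside corner, at table height, where the vertical faces of back rail and side stop meet. Its x axis runs along the back rail's inner face away from the corner, its y axis along the side stop's inner face away from the corner, z up. The square in place has its outer corner at this origin and its axes parallel to these.
- back_rail: Fixed aluminium rail with a blue strip, 250 long, 20 thick, 40 mm high. Same origin and axes as the fence: its working face is the plane y = 0 (solid from y = -20 to 0, x from -50 to 200 mm).
- side_stop: Fixed white block, 50 wide, 140 long, 32 mm high. Same origin and axes as the fence: its working face is the plane x = 0 (solid from x = -50 to 0, y from 0 to 140 mm). It carries the brass nut.
- clamp_nut (a joint): Turn of the brass hex nut, rad: grows clockwise seen from above, ends at a hard stop at 1.4 (tight). It starts loose at 0.1 to 0.5, turns with about 0.08 N m of friction and stays where it is left.
- clamp_nut_centre (a point): Centre of the brass hex nut, 30 mm across flats and 30 mm tall, half-way up, 51 mm above the table, at x = -27, y = 95 mm in the fence's frame; a washer 42 mm across lies under it, 32 to 36 mm above the table. The nut turns about the vertical through this point; a pair of flats faces along this point's own x axis, the others at 60 degrees to it; a red mark lies on top towards +x. A steel stud end, 16 mm across, stands 12 mm above its top.
- square: Loose flat dark steel square (L), 8 mm thick, 0.2 to 0.45 kg, lying on the table; legs 28 mm wide, long leg 180 mm along +x, short leg 140 mm along +y, measured from the outer corner. Origin on the underside below the centre of the handle; the outer corner is at x = -53, y = -53 mm; the outer tip itself is notched away 6 x 6 mm. Pressing the two outer edges (facing -x and -y) against the stop and rail seats it.
- square_grip (a point): Centre of the square's orange handle, 32 mm above the underside; axes as the square. The handle is an upright bar across the inside of the L, 84 mm long and 18 mm thick, 8 to 56 mm above the underside. Its length runs along the square's (x, -y) diagonal, so it is pinched along the (x, y) diagonal, which also points to the outer corner on its negative side.
- square_corner (a point): Outer corner of the square (where its two outer edges would meet), half-way up the 8 mm thick steel; axes as the square.
- wrench: Steel wrench lying on the table, a bystander; origin at its underside.
- brush: Bench brush lying on the table, a bystander; origin at its underside.
- scraper: Steel dough scraper with blue grip, 100 x 130 mm, lying flat, a bystander; origin at its underside.
- tape: Red tape roll lying flat, 100 mm across, 25 mm high, a bystander; origin at its underside.
- jar: Jar 70 mm across, 100 mm tall, a bystander; origin at its underside.
- bottle: Bottle 64 mm across, 160 mm tall, a bystander; origin at its underside.
There are look-alikes about, which are no part of the job. Leave any turquoise look-alike of the square alone.

How it is judged:
On the way:
1. the brass nut is turned clockwise to its stop (value of joint clamp_nut above 1.3 rad), for 0.2 s.
At the end, for the whole second after the job is handed in: Nut within 0.12 rad of its stop; square flat (0.04 rad), under 8 mm off the table, its corner within 3 mm of the inside corner, square to it within 0.02 rad, at rest, pressed with over 2 N on the rail and over 2 N on the stop, gripped with over 3 N (value of joint clamp_nut above 1.28 rad and horizontal distance between square_corner and fence below 0.003 m and height (world z) of square_corner below 0.012 m and angle between square's own z axis and vertical below 0.04 rad and angle between the x axis of square and the x axis of fence, either way round below 0.02 rad and contact force between square and back_rail above 2 N and contact force between square and side_stop above 2 N and contact force between the fingers and square above 3 N and linear speed of square below 0.01 m/s); the arm keeps its last pose, push and grip.
It fails at once if a bystander (wrench, brush, scraper, tape roll, jar or bottle) is shifted more than 30 mm (distance of any of wrench, brush, scraper, tape, jar, bottle from where it was at the start of the episode above 0.03 m).
It also fails if it takes over 59 s, if anything falls off the work surface, if the arm or the gripper's body presses on something with over 40 N, if the wrist force passes 120 N, or if a joint passes its speed limit or range.

ROBOT

A 7-joint arm with a two-finger parallel gripper is mounted at the origin on the work surface. World frame = base frame: x ahead of the robot, y to its left, z up, the work surface at z = 0. Lengths are in m, angles in rad, forces in N, time in s.
With the tool pointing down it reaches from about 0.4 to 0.875 m from the base axis. Payload 19.3 kg.
Tool frame: the origin (TCP) lies at the very end of the fingers, on their centre line; the grasp point (between the pads) lies 19 mm behind it; z points along the fingers, y is the line along which they close (so a half turn about z gives the same grasp; the last joint's range is limited). The gripper opens to 85 mm and grips with 20 to 120 N. Pads are 22 mm wide; open, the fingers measure 114 mm over their backs; the gripper's body (76 mm by 85 mm) begins 54 mm behind the grasp point. The pads swing forward as they close: fully open they stand 13 mm farther back than shut.
Start: joints at [-1.17, 0.521, -0.036, 1.599, 0.021, 1.021, -0.113], TCP at [0.284, 0.557, 0.231] pointing down, gripper open.
Joint ranges: [-2.91, 2.91], [-0.3, 2.13], [-1.5, 1.42], [0.17, 2.43], [-1.26, 4.41], [0.16, 1.93], [-2.52, 2.52]. Speed limits (rad/s): [1.89, 1.89, 2.39, 2.39, 3.01, 3.01, 3.01].

INTERFACE

Orientations are given as a rotation vector (axis times angle).
In Python, from rig import env, get_image gives the robot as it stands.
- The arm moves only by the tool drive_tool, never from a script. Its argument "motion" is a list of rows, each an object with "jaw": the opening, from 0 (shut) to 1 (fully open); "slide": the shift along the tool's x, y, z normalised to -1 to 1, where 1 is 0.25 m, a list of three; "twist": the turn about the tool's z normalised to -1 to 1, where 1 is 180 degrees. In form: [{"jaw": jaw, "slide": [tx, ty, tz], "twist": twist}, ...]. A call has 1 to 12 rows; each row is the pose to reach, as a shift and turn from the pose commanded when the call began, along the tool's axes at that moment, turning the shorter way round; what a row does not reach only later rows make up. A row lasts 1/8 s, in which the tool goes at most 62.5 mm and 10.7 degrees, less where a joint would pass 70% of its speed; a pose out of reach is approached as far as the arm can. A call with a number of a shift or a turn outside -1 to 1 is refused whole. A call with a gripper value outside its range is refused whole. The fingers move at their own pace and stop on an object; "grip_force" is the grip in N (left out, the last holds). Time passes only in rows, so rows that repeat a pose let the fingers close. It gives the time, the measured TCP pose, the force, the opening and the grip force at its end, in the units of the state.
- env.state(): the state, without advancing time (a new reading comes with each control period).
- get_image(name): name is "scene" or "top" or "wrist"; returns a dict with "img" (400x640x3 uint8, blue, green, red), "fx", "fy", "cx", "cy" (pixels), "k1" (the pictures are not rectified: a ray, as slopes to the right and down, at radius r is drawn at 1 + k1 r^2 times it, then the intrinsics apply), "R" (3x3) and "t" (3): a world point X has camera coordinates R X + t; the wrist camera has in their place "tool_from_camera" (4x4, takes a point from camera to tool coordinates, whose origin is the TCP and whose axes are the flange's). Camera axes: x right, y down, z forward; pixel columns grow to the right and rows downward; lengths in m; the calibration is good to about 2 mm. A picture is of the moment at which its call begins: read the wrist's pose just before it. There is no depth.
- env.hand_in(): hands the job in; it is judged then, once.
The state is a dict: "time_s": time; "joints": joint angles; "joint_vel": joint speeds; "tau": joint torques, N m; "tcp_pos": TCP position; "ee_rot": TCP orientation; "wrist_force": force on the tool from outside, world axes, zero at the start; "wrist_torque": the same for the moment, N m; "opening": finger opening in m; "finger_force": force on a finger pad.
Only numpy, scipy, OpenCV 4.12 (cv2) and the standard library are available. Lean on these libraries where they do the work, as an engineer would, in place of code of your own. Each camera call takes 0.05 s, during which the arm holds its last target. There are 200 camera calls.

## Working session

There is one attempt and no reset: what is moved stays moved. The work goes in short steps, Python scripts to look and compute and a tool call to move; the robot and the scene stay as the last step left them, time stands still between calls to the robot, and variables do not carry over. Pictures are saved under pics/ and viewed, at most 10 in all, crops included, and the job is handed in when it is done.

Besides the shell and the picture viewer there is one more tool, called after ">>>" by a JSON object that holds its "name" and its "arguments". drive_tool: Moves the arm, as the interface text tells. Its arguments: {"type":"object","properties":{"motion":{"type":"array"},"grip_force":{"type":"number"}},"required":["motion"]}

```bash
ls; mkdir -p pics; cat > h.py <<'E'
import numpy as np, cv2
from rig import env, get_image
from scipy.spatial.transform import Rotation as Ro
def grab(n):
    s=env.state(); g=get_image(n)
    if 'R' not in g or g.get('R') is None:
        T=np.eye(4);T[:3,:3]=Ro.from_rotvec(s['ee_rot']).as_matrix();T[:3,3]=s['tcp_pos']
        W=np.linalg.inv(T@np.array(g['tool_from_camera'])); g['R']=W[:3,:3];g['t']=W[:3,3]
    g['R']=np.array(g['R']);g['t']=np.array(g['t']);return g
def ray(g,uv):
    d=(np.atleast_2d(uv).astype(float)-[g['cx'],g['cy']])/[g['fx'],g['fy']]
    p=d.copy()
    for _ in range(20): p=d/(1+g['k1']*(p**2).sum(1,keepdims=True))
    return -g['R'].T@g['t'], np.c_[p,np.ones(len(p))]@g['R']
def onz(g,uv,z):
    c,d=ray(g,uv); return c+d*((z-c[2])/d[:,2])[:,None]
def proj(g,X):
    q=np.atleast_2d(X)@g['R'].T+g['t'];p=q[:,:2]/q[:,2:];p=p*(1+g['k1']*(p**2).sum(1,keepdims=True))
    return p*[g['fx'],g['fy']]+[g['cx'],g['cy']]
E
python3 - <<'E'
from h import *
import pickle
for n in('top','scene'):
    g=grab(n);cv2.imwrite(f'pics/{n}0.png',g['img']);pickle.dump(g,open(n+'.pkl','wb'))
    print(n,-g['R'].T@g['t'])
print(env.state())
E
```

```text
pics
top [ 0.26605275 -0.0124502   1.75164877]
scene [ 1.31057979 -0.36746723  0.90739638]
{'time_s': 0.1, 'joints': array([-1.17017626,  0.52196117, -0.03632311,  1.59997847,  0.02122431,
        1.02114266, -0.11280347]), 'joint_vel': array([-0.00199052, -0.00199721,  0.00098134, -0.00104139, -0.00065246,
       -0.0003915 , -0.00079   ]), 'tau': array([ 4.32041968e-03, -9.28476548e+01,  1.98462121e+00, -3.70531762e+01,
        1.82099396e-02,  5.55989012e-03,  6.66053734e-05]), 'tcp_pos': array([0.28340113, 0.55668007, 0.2307693 ]), 'ee_rot': array([-7.32721535e-01, -3.05478935e+00,  1.71664644e-03]), 'wrist_force': array([-0.15833229,  0.91619324, -0.48423538]), 'wrist_torque': array([-0.02422032,  0.01235309, -0.01174952]), 'finger_force': 0.0, 'opening': 0.08508085299206548}
```

View pics/top0.png

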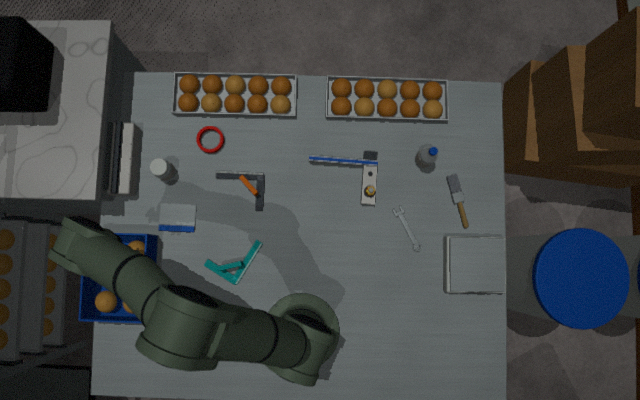

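View pics/scene0.png

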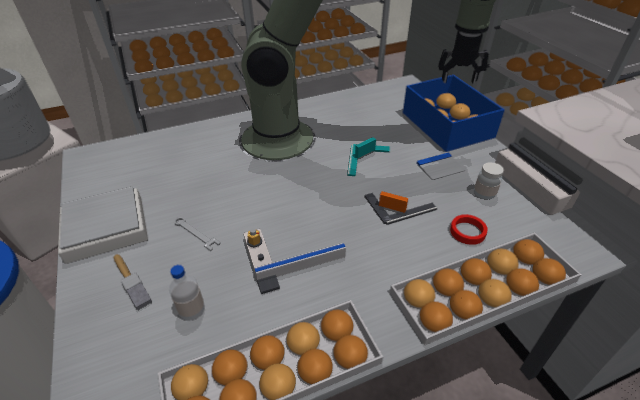

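The square could be the dark L with the orange handle at top (250,187) or the turquoise L at (235,265). I choose the dark one, as described. The nut could be the brass hex at (370,191) or the black knob at (370,173). I choose the brass hex. Next I'll measure roughly and check with a close crop.

```bash
python3 - <<'E'
from h import *
import pickle
g=pickle.load(open('top.pkl','rb'))
for n,uv,z in [('nut',(370,189),.066),('corner',(362,165),.04),('railend',(310,160),.04),('handle',(250,187),.056),('sqcorner',(264,175),.008),('longend',(216,175),.008),('shortend',(260,210),.008)]:
    print(n,onz(g,uv,z).round(3))
s=env.state();print(Ro.from_rotvec(s['ee_rot']).as_matrix().round(3))
w=grab('wrist');print(w['tool_from_camera'],w['fx'])
i=g['img'];a=cv2.resize(i[145:225,195:295],None,fx=4,fy=4,interpolation=cv2.INTER_CUBIC);b=cv2.resize(i[145:225,300:400],None,fx=4,fy=4,interpolation=cv2.INTER_CUBIC)
cv2.imwrite('pics/crop.png',np.hstack([a,b]))
E
```

```text
nut [[ 0.506 -0.234  0.066]]
corner [[ 0.597 -0.207  0.04 ]]
railend [[ 0.61  -0.019  0.04 ]]
handle [[0.504 0.192 0.056]]
sqcorner [[0.557 0.148 0.008]]
longend [[0.552 0.324 0.008]]
shortend [[0.428 0.158 0.008]]
[[-0.891  0.454 -0.   ]
 [ 0.454  0.891 -0.001]
 [-0.    -0.001 -1.   ]]
[[-3.86217538e-04 -9.52547254e-01 -3.04390506e-01  7.74348972e-02]
 [ 9.99999902e-01 -4.33385110e-04  8.73952882e-05  2.42943026e-04]
 [-2.15166455e-04 -3.04390443e-01  9.52547328e-01 -1.42903736e-01]
 [ 0.00000000e+00  0.00000000e+00  0.00000000e+00  1.00000000e+00]] 346.15193669726284
```

View pics/crop.png

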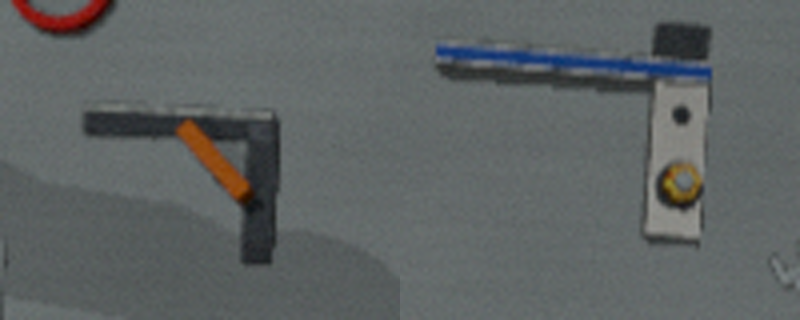

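The crop shows the dark square with its orange handle (left) and the brass nut on the white stop (right), so the choice is confirmed. Now I'll move over the square.

>>> {"name": "drive_tool", "arguments": {"motion": [{"jaw":1,"slide":[-1,-0.92,0],"twist":0},{"jaw":1,"slide":[-1,-0.92,0],"twist":0},{"jaw":1,"slide":[-1,-0.92,0],"twist":0},{"jaw":1,"slide":[-1,-0.92,0],"twist":0},{"jaw":1,"slide":[-1,-0.92,0],"twist":0},{"jaw":1,"slide":[-1,-0.92,0],"twist":0},{"jaw":1,"slide":[-1,-0.92,0],"twist":0},{"jaw":1,"slide":[-1,-0.92,0],"twist":0}]}}

```text
time_s: 1.15
tcp_pos: [0.4018, 0.2392, 0.2313]
ee_rot: [-0.732, -3.055, -0.0]
wrist_force: [0.0, 0.3, -0.0]
opening: 0.0853
finger_force: 0.0
```

```bash
python3 - <<'E'
from h import *
import pickle
s=env.state();g=grab('wrist');pickle.dump(g,open('w1.pkl','wb'));cv2.imwrite('pics/w1.png',g['img'])
print(s['tcp_pos'],s['joints'].round(2),s['time_s'],s['wrist_force'])
E
```

```text
[0.40175175 0.23922004 0.23125955] [-0.69  0.27  0.04  2.   -0.01  0.87  0.45] 1.15 [ 0.01301588  0.26036078 -0.01453443]
```

View pics/w1.png

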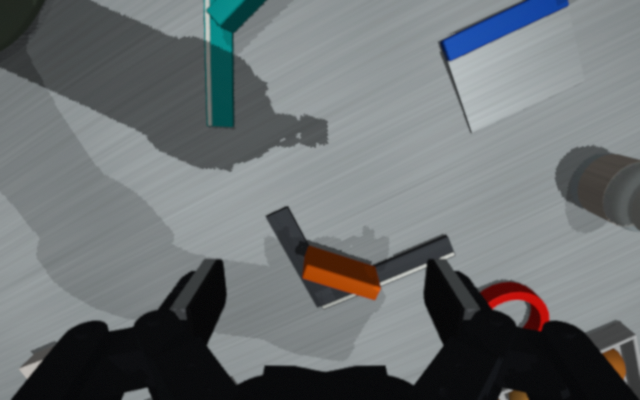

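The wrist view shows the square with its handle at about (342,272) and the outer corner at about (320,305). It lies clear of the turquoise one at (220,60). Next is the nut.

>>> {"name": "drive_tool", "arguments": {"motion": [{"jaw":1,"slide":[-0.5,-0.75,0],"twist":0},{"jaw":1,"slide":[-0.5,-0.75,0],"twist":0},{"jaw":1,"slide":[-0.5,-0.75,0],"twist":0},{"jaw":1,"slide":[-0.5,-0.75,0],"twist":0}]}}

```text
time_s: 1.7
tcp_pos: [0.4284, 0.0131, 0.2314]
ee_rot: [0.734, 3.055, -0.0]
wrist_force: [0.8, 0.5, -0.2]
opening: 0.0854
finger_force: 0.0
```

>>> {"name": "drive_tool", "arguments": {"motion": [{"jaw":1,"slide":[-0.5,-0.75,0],"twist":0},{"jaw":1,"slide":[-0.5,-0.75,0],"twist":0},{"jaw":1,"slide":[-0.5,-0.75,0],"twist":0},{"jaw":1,"slide":[-0.5,-0.75,0],"twist":0},{"jaw":1,"slide":[-0.5,-0.75,0],"twist":0},{"jaw":1,"slide":[-0.5,-0.75,0],"twist":0}]}}

```text
time_s: 2.45
tcp_pos: [0.455, -0.2078, 0.231]
ee_rot: [-0.73, -3.055, -0.001]
wrist_force: [0.8, 0.7, -0.2]
opening: 0.0855
finger_force: 0.0
```

```bash
python3 - <<'E'
from h import *
import pickle
s=env.state();g=grab('wrist');pickle.dump(g,open('w2.pkl','wb'));cv2.imwrite('pics/w2.png',g['img'])
print(s['tcp_pos'],s['joints'].round(2),s['time_s'],s['wrist_force'])
E
```

```text
[ 0.45498678 -0.20776879  0.23103157] [ 0.09  0.33  0.28  1.93 -0.12  0.89  1.53] 2.45 [ 0.81899232  0.71782982 -0.17140151]
```

View pics/w2.png

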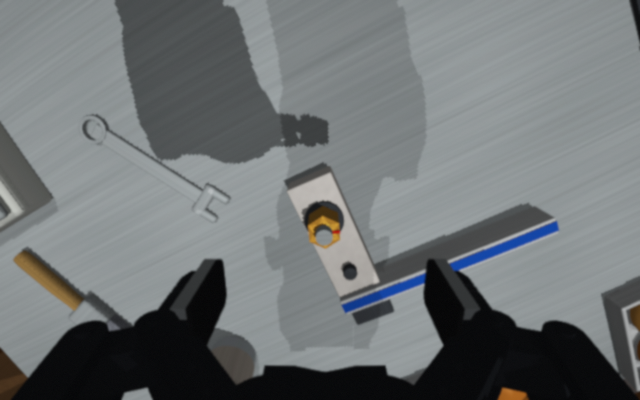

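```bash
python3 - <<'E'
from h import *
import pickle
g=pickle.load(open('w2.pkl','rb'));i=g['img']
cv2.imwrite('pics/c2.png',cv2.resize(i[155:325,270:400],None,fx=3.5,fy=3.5,interpolation=cv2.INTER_CUBIC))
hsv=cv2.cvtColor(i,cv2.COLOR_BGR2HSV)
for p in [(300,185),(330,200),(345,250),(355,285),(314,225),(325,215),(325,207),(336,232),(330,170)]: print(p,i[p[1],p[0]],hsv[p[1],p[0]])
E
```

```text
(300, 185) [142 146 148] [ 20  10 148]
(330, 200) [162 166 170] [ 15  12 170]
(345, 250) [166 170 174] [ 15  12 174]
(355, 285) [157 161 165] [ 15  12 165]
(314, 225) [ 49 136 186] [ 19 188 186]
(325, 215) [19 53 75] [ 18 190  75]
(325, 207) [27 47 62] [ 17 144  62]
(336, 232) [ 19  40 171] [  4 227 171]
(330, 170) [79 82 83] [23 12 83]
```

View pics/c2.png

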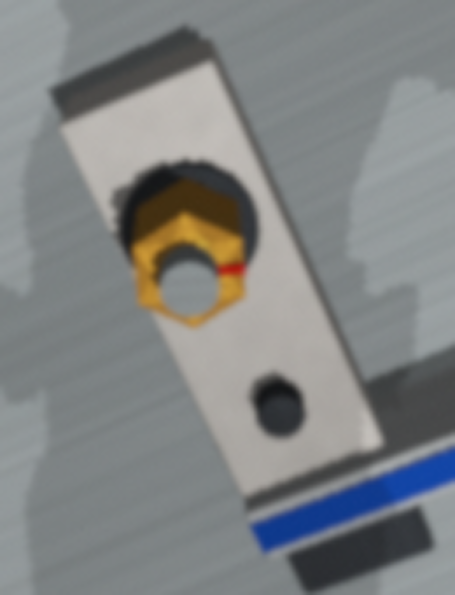

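```bash
python3 - <<'E'
from h import *
import pickle
g=pickle.load(open('w2.pkl','rb'));i=g['img']
hsv=cv2.cvtColor(i,cv2.COLOR_BGR2HSV)
# stop face
m=((hsv[...,2]>145)&(hsv[...,1]<20)&(i[...,2].astype(int)-i[...,0]>5)).astype(np.uint8)
m[:160]=0;m[310:]=0;m[:,:270]=0;m[:,400:]=0
m=cv2.morphologyEx(m,cv2.MORPH_OPEN,np.ones((3,3)))
c=max(cv2.findContours(m,0,2)[0],key=cv2.contourArea)
P=onz(g,c[:,0,:],.032)[:,:2]*1000
print('stop',cv2.minAreaRect(P.astype(np.float32)), cv2.boxPoints(cv2.minAreaRect(P.astype(np.float32))))
b=cv2.inRange(hsv,(105,150,60),(125,255,255));c=max(cv2.findContours(b,0,2)[0],key=cv2.contourArea)
P=onz(g,c[:,0,:],.04)[:,:2]*1000;r=cv2.minAreaRect(P.astype(np.float32));print('rail',r,cv2.boxPoints(r))
C=np.array([[60,125],[213,62],[383,445],[245,495]])/3.5+[270,155]
print('manual',(onz(g,C,.032)*1000).round(1))
H=np.array([[187,212],[243,237],[245,297],[193,327],[140,303],[133,250]])/3.5+[270,155]
h=(onz(g,H,.066)*1000)[:,:2];print('hex',h.round(1),h.mean(0));e=(h-h.mean(0));print(np.degrees(np.arctan2(e[:,1],e[:,0])),np.hypot(*e.T))
s=np.array([[188,288]])/3.5+[270,155];print('stud',onz(g,s,.078)*1000)
rd=np.array([[232,269]])/3.5+[270,155];print('red',onz(g,rd,.066)*1000)
mb=cv2.inRange(hsv,(14,150,130),(26,255,255))|cv2.inRange(hsv,(0,150,120),(6,255,255));mb[:,400:]=0;mb[:,:270]=0;mb[:200]=0;mb[260:]=0
c=cv2.findContours(mb,0,2)[0];c=max(c,key=len);P=onz(g,c[:,0,:],.066)[:,:2]*1000
print('nutmask',cv2.minEnclosingCircle(P.astype(np.float32)))
E
```

```text
stop ((530.6890258789062, -233.123779296875), (48.71046447753906, 138.87020874023438), 86.90987396240234) [[ 460.042   -253.70058]
 [ 598.71027 -261.1866 ]
 [ 601.33606 -212.54698]
 [ 462.6678  -205.06094]]
rail ((619.9147338867188, -73.61202239990234), (121.19937133789062, 12.357074737548828), 87.93961334228516) [[ 611.56146  -133.9504  ]
 [ 623.9106   -134.39467 ]
 [ 628.268     -13.273651]
 [ 615.9189    -12.829376]]
manual [[ 460.4 -253.5   32. ]
 [ 463.7 -204.7   32. ]
 [ 602.4 -212.6   32. ]
 [ 598.9 -260.6   32. ]]
hex [[ 490.2 -226.6]
 [ 503.7 -216.2]
 [ 520.1 -223.6]
 [ 521.8 -240.7]
 [ 508.5 -250.5]
 [ 493.5 -244.8]] [ 506.28823371 -233.75610999]
[ 155.85599812   98.4072557    36.22916959  -24.22573391  -82.5710894
 -139.14299947] [17.58448534 17.72486071 17.10591084 16.96238834 16.93166324 16.94826699]
stud [[ 505.61526396 -234.0524526    78.        ]]
red [[ 510.85702674 -223.11944819   66.        ]]
nutmask ((505.01513671875, -233.6853485107422), 16.200721740722656)
```

The measurements agree: nut centre (0.506,-0.234), turn about 0.34 rad, fence corner about (0.602,-0.2125), fence x about 3.1° off world y. Now I'll grip the nut.

>>> {"name": "drive_tool", "arguments": {"motion": [{"jaw":1,"slide":[-0.229,-0.002,0],"twist":-0.0244},{"jaw":1,"slide":[-0.229,-0.002,0.2],"twist":-0.0244},{"jaw":1,"slide":[-0.229,-0.002,0.4],"twist":-0.0244},{"jaw":1,"slide":[-0.229,-0.002,0.55],"twist":-0.0244},{"jaw":1,"slide":[-0.229,-0.002,0.7],"twist":-0.0244},{"jaw":1,"slide":[-0.229,-0.002,0.764],"twist":-0.0244},{"jaw":1,"slide":[-0.229,-0.002,0.764],"twist":-0.0244},{"jaw":1,"slide":[-0.229,-0.002,0.764],"twist":-0.0244}]}}

```text
time_s: 3.5
tcp_pos: [0.5063, -0.2355, 0.0416]
ee_rot: [0.614, 3.079, -0.0]
wrist_force: [0.6, -0.3, -0.1]
opening: 0.0854
finger_force: 0.0
```

>>> {"name": "drive_tool", "arguments": {"motion": [{"jaw":0.5,"slide":[0,0,0],"twist":0},{"jaw":0.4,"slide":[0,0,0],"twist":0},{"jaw":0.3,"slide":[0,0,0],"twist":0},{"jaw":0.2,"slide":[0,0,0],"twist":0},{"jaw":0.2,"slide":[0,0,0],"twist":0},{"jaw":0.2,"slide":[0,0,0],"twist":0},{"jaw":0.2,"slide":[0,0,0],"twist":0},{"jaw":0.2,"slide":[0,0,0],"twist":0}], "grip_force": 30}}

```text
time_s: 4.5
tcp_pos: [0.5059, -0.2347, 0.0408]
ee_rot: [0.614, 3.08, 0.001]
wrist_force: [-0.5, 5.4, 11.2]
opening: 0.0296
finger_force: 31.7
```

>>> {"name": "drive_tool", "arguments": {"motion": [{"jaw":0.2,"slide":[0,0,-0.004],"twist":0.05},{"jaw":0.2,"slide":[0,0,-0.004],"twist":0.1},{"jaw":0.2,"slide":[0,0,-0.004],"twist":0.15},{"jaw":0.2,"slide":[0,0,-0.004],"twist":0.2},{"jaw":0.2,"slide":[0,0,-0.004],"twist":0.25},{"jaw":0.2,"slide":[0,0,-0.004],"twist":0.29},{"jaw":0.2,"slide":[0,0,-0.004],"twist":0.32},{"jaw":0.2,"slide":[0,0,-0.004],"twist":0.34},{"jaw":0.2,"slide":[0,0,-0.004],"twist":0.34},{"jaw":0.2,"slide":[0,0,-0.004],"twist":0.34}]}}

```text
time_s: 5.75
tcp_pos: [0.505, -0.2353, 0.041]
ee_rot: [-2.095, -2.339, 0.001]
wrist_force: [-1.6, -2.0, -9.2]
opening: 0.0289
finger_force: 33.5
```

```bash
python3 - <<'E'
from h import *
s=env.state();R=Ro.from_rotvec(s['ee_rot']).as_matrix();print(s['tcp_pos'],s['wrist_force'],s['wrist_torque'],s['joints'].round(2),np.degrees(np.arctan2(R[1,1],R[0,1])))
E
```

```text
[ 0.50495014 -0.23532303  0.04098365] [-1.61632439 -2.01227119 -9.20966606] [-0.3841928  0.5958422  0.1837822] [ 0.01  0.75  0.45  1.93 -0.57  0.59  0.95] 6.29839641001911
```

>>> {"name": "drive_tool", "arguments": {"motion": [{"jaw":0.2,"slide":[0,0,0],"twist":0.015},{"jaw":0.2,"slide":[0,0,0],"twist":0.03},{"jaw":0.2,"slide":[0,0,0],"twist":0.03},{"jaw":0.2,"slide":[0,0,0],"twist":0.03}]}}

```text
time_s: 6.25
tcp_pos: [0.5049, -0.2357, 0.0412]
ee_rot: [-2.206, -2.236, 0.001]
wrist_force: [-5.1, -4.3, -6.4]
opening: 0.0293
finger_force: 61.7
```

```bash
python3 - <<'E'
from h import *
s=env.state();R=Ro.from_rotvec(s['ee_rot']).as_matrix();print(s['tcp_pos'],s['wrist_force'],s['wrist_torque'],s['opening'],s['joints'].round(2),np.degrees(np.arctan2(R[1,1],R[0,1])))
E
```

```text
[ 0.5049066  -0.23572566  0.04124339] [-5.1385951  -4.26656458 -6.39924372] [-0.71371482  1.1098276   1.01133979] 0.029272063967840014 [-0.    0.76  0.48  1.93 -0.6   0.6   0.88] 0.7634494604157274
```

The torque jumped to 1.0 N m, so the nut is at its hard stop. I'll release it, rise and go to the square.

>>> {"name": "drive_tool", "arguments": {"motion": [{"jaw":1,"slide":[0,0,0],"twist":0},{"jaw":1,"slide":[0,0,0],"twist":0},{"jaw":1,"slide":[0,0,0],"twist":0},{"jaw":1,"slide":[0,0,0],"twist":0},{"jaw":1,"slide":[0,0,0],"twist":0},{"jaw":1,"slide":[0,0,-0.2],"twist":0},{"jaw":1,"slide":[0,0,-0.4],"twist":0},{"jaw":1,"slide":[0,0,-0.6],"twist":0},{"jaw":1,"slide":[0,0,-0.76],"twist":0},{"jaw":1,"slide":[0,0,-0.76],"twist":0}]}}

```text
time_s: 7.5
tcp_pos: [0.5065, -0.2359, 0.2338]
ee_rot: [2.203, 2.235, 0.004]
wrist_force: [0.4, -0.0, -0.8]
opening: 0.0854
finger_force: 0.0
```

>>> {"name": "drive_tool", "arguments": {"motion": [{"jaw":1,"slide":[0.97,0.1,0],"twist":0},{"jaw":1,"slide":[0.97,0.1,0],"twist":0},{"jaw":1,"slide":[0.97,0.1,0],"twist":0},{"jaw":1,"slide":[0.97,0.1,0],"twist":0},{"jaw":1,"slide":[0.97,0.1,0],"twist":0}]}}

```text
time_s: 8.12
tcp_pos: [0.5268, 0.012, 0.2301]
ee_rot: [-2.197, -2.243, 0.001]
wrist_force: [-0.1, -0.7, -0.2]
opening: 0.0853
finger_force: 0.0
```

>>> {"name": "drive_tool", "arguments": {"motion": [{"jaw":1,"slide":[0.97,0.1,0],"twist":0.245},{"jaw":1,"slide":[0.97,0.1,0],"twist":0.245},{"jaw":1,"slide":[0.97,0.1,0],"twist":0.245},{"jaw":1,"slide":[0.97,0.1,0],"twist":0.245},{"jaw":1,"slide":[0.97,0.1,0],"twist":0.245},{"jaw":1,"slide":[0.97,0.1,0],"twist":0.245},{"jaw":1,"slide":[0.97,0.1,0],"twist":0.245}]}}

```text
time_s: 9.0
tcp_pos: [0.5488, 0.2484, 0.2313]
ee_rot: [2.885, 1.244, -0.0]
wrist_force: [0.3, -0.4, -0.6]
opening: 0.0857
finger_force: 0.0
```

```bash
python3 - <<'E'
from h import *
import pickle
s=env.state();g=grab('wrist');pickle.dump(g,open('w3.pkl','wb'));cv2.imwrite('pics/w3.png',g['img'])
R=Ro.from_rotvec(s['ee_rot']).as_matrix()
print(s['tcp_pos'],s['joints'].round(2),s['time_s'],s['wrist_force'],np.degrees(np.arctan2(R[1,1],R[0,1])))
E
```

```text
[0.54883879 0.24844058 0.23131182] [-1.09  0.65  0.89  1.69 -0.57  1.08 -0.77] 9.0 [ 0.26428762 -0.38438898 -0.59305155] -43.35076865120694
```

View pics/w3.png

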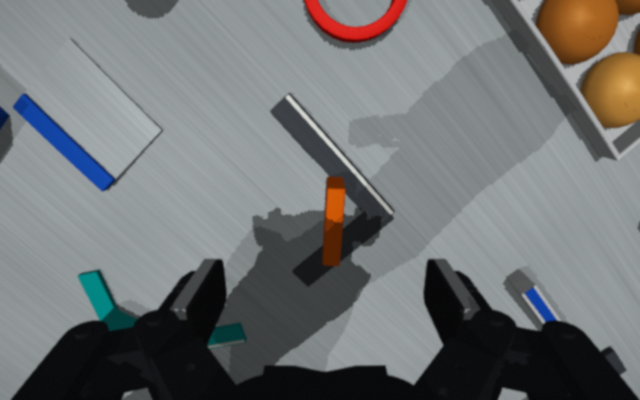

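The nut is done. This view shows the square's handle from (335,180) to (332,265), its outer corner at about (393,212) and the long-leg end at about (288,95). Now I'll measure the handle and the leg direction.

```bash
python3 - <<'E'
from h import *
import pickle
def T2(g):
    pass
for n in('w1','w3'):
    g=pickle.load(open(n+'.pkl','rb'));i=g['img'];hsv=cv2.cvtColor(i,cv2.COLOR_BGR2HSV)
    o=cv2.inRange(hsv,(4,160,50),(18,255,255))
    if n=='w3': o[:170]=0;o[275:]=0;o[:,:310]=0;o[:,360:]=0
    else: o[:235]=0;o[310:]=0;o[:,:290]=0;o[:,395:]=0
    c=max(cv2.findContours(o,0,2)[0],key=cv2.contourArea)
    P=onz(g,c[:,0,:],.056)[:,:2]*1000
    r=cv2.minAreaRect(P.astype(np.float32));print(n,r,cv2.boxPoints(r).round(1).tolist())
    if n=='w3':
        for y in range(176,270,6):
            x=np.where(o[y])[0]
            if len(x): print(y,x.min(),x.max(),hsv[y,x[len(x)//2]])
        crop=i[85:295,260:410]
    else: crop2=i[195:320,255:465]
a=cv2.resize(crop,None,fx=2.8,fy=2.8,interpolation=cv2.INTER_CUBIC);b=cv2.resize(crop2,(360,214))
cv2.imwrite('pics/c3.png',a)
E
```

```text
w1 ((507.06292724609375, 206.4891815185547), (87.81352233886719, 38.55031967163086), 43.7095832824707) [[462.0, 190.10000610351562], [488.6000061035156, 162.1999969482422], [552.0999755859375, 222.89999389648438], [525.5, 250.8000030517578]]
w3 ((520.7550659179688, 205.296142578125), (94.24076080322266, 18.66558837890625), 43.16596603393555) [[480.0, 179.89999389648438], [492.79998779296875, 166.3000030517578], [561.5, 230.6999969482422], [548.7000122070312, 244.3000030517578]]
182 327 343 [ 11 244  97]
188 327 344 [ 11 248 140]
194 327 344 [ 12 244 207]
200 326 343 [ 13 246 206]
206 326 343 [ 12 246 205]
212 325 342 [ 12 246 206]
218 325 342 [ 12 246 204]
224 325 341 [ 11 243 105]
230 324 342 [ 11 243  85]
236 324 341 [ 11 246  85]
242 324 341 [ 11 246  84]
248 323 340 [ 11 246  84]
254 322 340 [ 11 249  83]
260 322 339 [ 11 249  83]
```

View pics/c3.png

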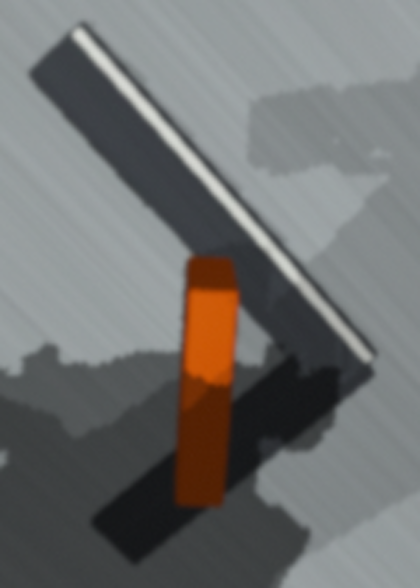

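```bash
python3 - <<'E'
from h import *
import pickle
g=pickle.load(open('w3.pkl','rb'))
f=lambda p,z:(onz(g,np.array(p)/2.8+[260,85],z)*1000)[:,:2]
h=f([(189,290),(240,290),(223,507),(175,503)],.056);print('handle',h.round(1),h.mean(0))
ang=lambda v:np.degrees(np.arctan2(v[1],v[0]))
print('handle dir',ang(h[0]-h[3]),ang(h[1]-h[2]),np.linalg.norm(h[0]-h[3]))
e=f([(85,25),(372,355)],.004);print('long outer',e,ang(e[0]-e[1]),np.linalg.norm(e[0]-e[1]))
e=f([(30,73),(190,250)],.008);print('long inner',ang(e[0]-e[1]))
e=f([(135,563),(375,372)],.008);print('short outer',e,ang(e[0]-e[1]))
s=env.state();R=Ro.from_rotvec(s['ee_rot']).as_matrix();t=h.mean(0)/1000-s['tcp_pos'][:2]
print('tool delta',R[:2,:2].T@t)
E
```

```text
handle [[540.7 235.2]
 [553.4 223.2]
 [492.8 165.8]
 [481.1 179.2]] [517.00406051 200.83690046]
handle dir 43.163877077220704 43.40944847168934 81.80927928638401
long outer [[572.5567318  324.15376122]
 [566.03652884 152.41172093]] 87.8258044519053 171.86576578475965
long inner 87.9732732316449
short outer [[430.06327557 150.89767418]
 [562.59957906 147.57827052]] 178.56531331975614
tool delta [-0.0566342   0.00969383]
```

>>> {"name": "drive_tool", "arguments": {"motion": [{"jaw":1,"slide":[-0.226,0.039,0],"twist":0.019},{"jaw":1,"slide":[-0.226,0.039,0.2],"twist":0.019},{"jaw":1,"slide":[-0.226,0.039,0.4],"twist":0.019},{"jaw":1,"slide":[-0.226,0.039,0.6],"twist":0.019},{"jaw":1,"slide":[-0.226,0.039,0.75],"twist":0.019},{"jaw":1,"slide":[-0.226,0.039,0.836],"twist":0.019},{"jaw":1,"slide":[-0.226,0.039,0.836],"twist":0.019},{"jaw":1,"slide":[-0.226,0.039,0.836],"twist":0.019}]}}

```text
time_s: 10.05
tcp_pos: [0.5175, 0.2021, 0.0234]
ee_rot: [-2.92, -1.158, -0.002]
wrist_force: [0.9, 0.8, -0.3]
opening: 0.0854
finger_force: 0.0
```

>>> {"name": "drive_tool", "arguments": {"motion": [{"jaw":0.3,"slide":[0,0,0],"twist":0},{"jaw":0.2,"slide":[0,0,0],"twist":0},{"jaw":0.1,"slide":[0,0,0],"twist":0},{"jaw":0,"slide":[0,0,0],"twist":0},{"jaw":0,"slide":[0,0,0],"twist":0},{"jaw":0,"slide":[0,0,0],"twist":0},{"jaw":0,"slide":[0,0,0],"twist":0},{"jaw":0,"slide":[0,0,0],"twist":0}], "grip_force": 60}}

```text
time_s: 11.05
tcp_pos: [0.517, 0.2026, 0.0226]
ee_rot: [-2.92, -1.159, -0.0]
wrist_force: [-2.6, 1.1, 6.3]
opening: 0.0173
finger_force: 59.4
```

```bash
python3 - <<'E'
from h import *
s=env.state();R=Ro.from_rotvec(s['ee_rot']).as_matrix();print(s['tcp_pos'],s['wrist_force'],s['wrist_torque'],s['opening'],s['joints'].round(2),np.degrees(np.arctan2(R[1,1],R[0,1])))
E
```

```text
[0.51696397 0.20255318 0.02257716] [-2.60485712  1.08731043  6.28944894] [-0.00759682  0.29979377  0.0023261 ] 0.017269158516273062 [-0.91  0.85  0.64  1.94 -0.84  0.64 -0.54] -46.701031293477115
```

Gripped, with a 17.3 mm opening on the handle. I'll lift slightly and carry it to a standoff near the corner.

>>> {"name": "drive_tool", "arguments": {"motion": [{"jaw":0,"slide":[0,0,-0.04],"twist":0},{"jaw":0,"slide":[0,0,-0.04],"twist":0},{"jaw":0,"slide":[-0.12,0.14,-0.04],"twist":0},{"jaw":0,"slide":[-0.24,0.28,-0.04],"twist":0},{"jaw":0,"slide":[-0.36,0.42,-0.04],"twist":0},{"jaw":0,"slide":[-0.48,0.56,-0.04],"twist":0},{"jaw":0,"slide":[-0.6,0.7,-0.04],"twist":0},{"jaw":0,"slide":[-0.6,0.7,-0.04],"twist":0}]}}

```text
time_s: 12.05
tcp_pos: [0.5276, -0.0318, 0.0327]
ee_rot: [2.922, 1.15, -0.0]
wrist_force: [0.4, 0.7, -2.1]
opening: 0.0173
finger_force: 59.2
```

>>> {"name": "drive_tool", "arguments": {"motion": [{"jaw":0,"slide":[-0.1,0.12,0],"twist":0.0072},{"jaw":0,"slide":[-0.2,0.24,0],"twist":0.0072},{"jaw":0,"slide":[-0.28,0.327,0],"twist":0.0072},{"jaw":0,"slide":[-0.28,0.327,0],"twist":0.0072},{"jaw":0,"slide":[-0.28,0.327,0],"twist":0.0072}]}}

```text
time_s: 12.68
tcp_pos: [0.5329, -0.1341, 0.0321]
ee_rot: [-2.932, -1.127, 0.0]
wrist_force: [0.1, -0.2, -2.3]
opening: 0.0175
finger_force: 59.4
```

```bash
python3 - <<'E'
from h import *
import pickle
s=env.state();R=Ro.from_rotvec(s['ee_rot']).as_matrix();print(s['tcp_pos'],s['wrist_force'],s['wrist_torque'],s['opening'],s['joints'].round(2),np.degrees(np.arctan2(R[1,1],R[0,1])))
g=grab('top');pickle.dump(g,open('t4.pkl','wb'));w=grab('wrist');pickle.dump(w,open('w4.pkl','wb'))
i=g['img']; cv2.imwrite('pics/c4.png',np.hstack([cv2.resize(i[140:220,290:390],None,fx=4,fy=4,interpolation=cv2.INTER_CUBIC),cv2.resize(w['img'],(512,320))])[:, :800])
E
```

```text
[ 0.5329255  -0.13412776  0.0321149 ] [ 0.14467046 -0.18709392 -2.34430644] [-0.01291803  0.01371652  0.03197723] 0.017537878643608385 [-0.27  0.81  0.6   1.95 -0.77  0.62 -0.  ] -47.95229844464254
```

View pics/c4.png

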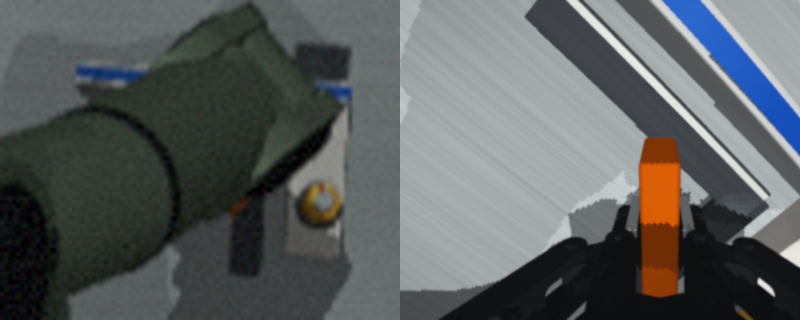

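The square is held level with its corner about 20 mm from both faces, and the nut's red mark points to the stop position. Next I'll compare the square's edge angle with the rail.

```bash
python3 - <<'E'
from h import *
import pickle
g=pickle.load(open('w4.pkl','rb'));i=g['img'];hsv=cv2.cvtColor(i,cv2.COLOR_BGR2HSV)
ang=lambda v:np.degrees(np.arctan2(v[1],v[0]))
gray=cv2.cvtColor(i,cv2.COLOR_BGR2GRAY).astype(int)
def fit(pts,z,n):
    pts=np.array(pts,float);P=(onz(g,pts,z)*1000)[:,:2]
    for _ in range(4):
        vx,vy,x,y=cv2.fitLine(P.astype(np.float32),cv2.DIST_HUBER,0,.01,.01).ravel();d=np.abs((P[:,0]-x)*vy-(P[:,1]-y)*vx);P=P[d<max(1,2*np.median(d))]
    if vy<0: vx,vy=-vx,-vy
    print(n,len(P),round(ang((vx,vy)),2),x,y,'x at y=-150:',x+vx/vy*(-150-y),d.mean())
blue=cv2.inRange(hsv,(105,150,60),(125,255,255))
bl=[];dk=[];br=[]
for r in range(10,150,3):
    b=np.where(blue[r,250:])[0]
    if len(b): 
        bl.append((b.min()+250-.5,r)); lim=b.min()+250
        # square: walk: dark top -> bright strip
        seg=gray[r,150:lim-30]
        d=np.diff(gray[r,150:lim-20].astype(int),2) if 0 else gray[r,152:lim-20]-gray[r,150:lim-22]
        k=d.argmax(); 
        kk=[q for q in range(len(d)) if d[q]>60]
        if kk: br.append((151+max(kk,key=lambda q:d[q]),r))
        k0=d.argmin(); dk.append((151+k0,r))
fit(bl,.04,'blue inner edge');fit(br,.018,'sq dark->bright');fit(dk,.018,'inner edge?')
print(br[::6],dk[::6])
E
```

```text
blue inner edge 47 86.6 611.61224 -101.015366 x at y=-150: 608.6994 0.09134333332712902
sq dark->bright 47 87.1 582.5949 -58.132862 x at y=-150: 577.93695 0.04958900472750139
inner edge? 47 87.11 586.70935 -63.979546 x at y=-150: 582.361 0.06619123060523324
[(217, 10), (235, 28), (253, 46), (271, 64), (289, 82), (307, 100), (324, 118), (342, 136)] [(np.int64(232), 10), (np.int64(250), 28), (np.int64(268), 46), (np.int64(286), 64), (np.int64(303), 82), (np.int64(321), 100), (np.int64(338), 118), (np.int64(356), 136)]
```

>>> {"name": "drive_tool", "arguments": {"motion": [{"jaw":0,"slide":[0,0,0.02],"twist":0.003},{"jaw":0,"slide":[0,0,0.038],"twist":0.003},{"jaw":0,"slide":[0,0,0.038],"twist":0.003},{"jaw":0,"slide":[0,0.03,0.038],"twist":0.003},{"jaw":0,"slide":[0,0.06,0.038],"twist":0.003},{"jaw":0,"slide":[0,0.08,0.038],"twist":0.003},{"jaw":0,"slide":[0,0.09,0.038],"twist":0.003},{"jaw":0,"slide":[0,0.1,0.038],"twist":0.003},{"jaw":0,"slide":[0,0.1,0.038],"twist":0.003}]}}

```text
time_s: 13.9
tcp_pos: [0.5496, -0.154, 0.0228]
ee_rot: [2.938, 1.112, -0.0]
wrist_force: [0.2, 0.2, -2.1]
opening: 0.0175
finger_force: 59.8
```

>>> {"name": "drive_tool", "arguments": {"motion": [{"jaw":0,"slide":[0,0,0.002],"twist":0},{"jaw":0,"slide":[0,0.004,0.003],"twist":0},{"jaw":0,"slide":[0,0.008,0.003],"twist":0},{"jaw":0,"slide":[0,0.012,0.003],"twist":0},{"jaw":0,"slide":[0,0.016,0.003],"twist":0},{"jaw":0,"slide":[0,0.016,0.003],"twist":0}]}}

```text
time_s: 14.65
tcp_pos: [0.551, -0.1551, 0.0224]
ee_rot: [-2.934, -1.112, 0.001]
wrist_force: [-13.0, 12.5, 20.9]
opening: 0.0172
finger_force: 63.1
```

>>> {"name": "drive_tool", "arguments": {"motion": [{"jaw":0,"slide":[0,0,-0.0015],"twist":0},{"jaw":0,"slide":[0,0.003,-0.0015],"twist":0},{"jaw":0,"slide":[0,0.005,-0.0015],"twist":0},{"jaw":0,"slide":[0,0.005,-0.0015],"twist":0},{"jaw":0,"slide":[0,0.005,-0.0015],"twist":0}]}}

```text
time_s: 15.28
tcp_pos: [0.5512, -0.1552, 0.0225]
ee_rot: [-2.932, -1.111, 0.003]
wrist_force: [-16.1, 16.2, 22.3]
opening: 0.0171
finger_force: 63.4
```

```bash
python3 - <<'E'
from h import *
import pickle
s=env.state();R=Ro.from_rotvec(s['ee_rot']).as_matrix();print(s['tcp_pos'],s['wrist_force'],s['wrist_torque'],R[:,2],np.degrees(np.arctan2(R[1,1],R[0,1])))
g=grab('wrist');pickle.dump(g,open('w5.pkl','wb'));i=g['img']
cv2.imwrite('pics/c5.png',cv2.resize(i[0:300,200:600],(800,600),interpolation=cv2.INTER_CUBIC))
E
```

```text
[ 0.55123836 -0.15515267  0.02254977] [-16.06795319  16.23774327  22.32720884] [ 2.93626346  3.05593966 -0.12160623] [-0.00365683  0.00492261 -0.9999812 ] -48.48197985822994
```

View pics/c5.png

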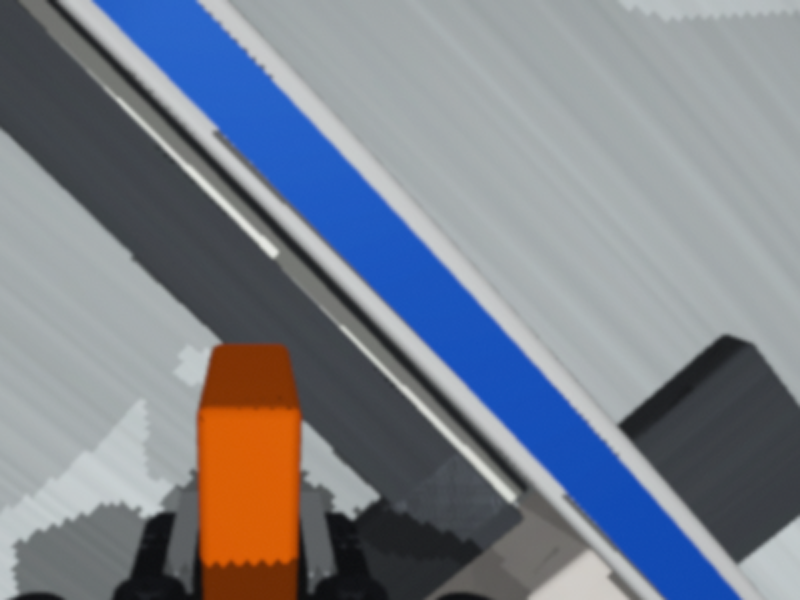

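The square lies along the rail with a thin dark band between the two, and the corner at about (520,500) in the crop meets the stop. I'll measure any remaining gap and the angle.

```bash
python3 - <<'E'
from h import *
import pickle
g=pickle.load(open('w5.pkl','rb'))
print('cam',-g['R'].T@g['t'])
f=lambda p,z:(onz(g,np.array(p)/2+[200,0],z)*1000)[:,:2]
ang=lambda v:np.degrees(np.arctan2(v[1],v[0]))
def L(n,p,z):
    q=f(p,z);d=q[0]-q[1];x=q[0,0]+(-130-q[0,1])*d[0]/d[1];print(n,q.round(1).tolist(),round(ang(d),2),'x@-130',round(x,1))
L('dark->bright',[(118,98),(510,498)],.008)
L('strip outer',[(52,0),(522,488)],.008)
L('strip outer alt',[(265,230),(525,490)],.008)
L('darkband outer/rail top inner',[(72,0),(560,495)],.04)
L('same at z0',[(72,0),(560,495)],.0)
L('blue inner',[(100,5),(655,590)],.04)
L('rail back edge',[(215,0),(745,595)],.04)
i=g['img']
for r in (50,100,150,200): 
    b=np.where((i[r,:,0].astype(int)-i[r,:,2])>80)[0].min();print(r,b,cv2.cvtColor(i,cv2.COLOR_BGR2GRAY)[r,b-34:b+2])
E
```

```text
cam [ 0.60979355 -0.10431648  0.16549122]
dark->bright [[602.9, -72.2], [595.0, -204.6]] 86.58 x@-130 599.4
strip outer [[608.9, -49.7], [598.9, -204.8]] 86.3 x@-130 603.7
strip outer alt [[602.9, -114.2], [599.0, -205.8]] 87.55 x@-130 602.3
darkband outer/rail top inner [[611.2, -63.3], [605.2, -191.4]] 87.3 x@-130 608.1
same at z0 [[611.7, -50.2], [603.7, -219.2]] 87.3 x@-130 608.0
blue inner [[613.7, -67.3], [604.3, -224.8]] 86.61 x@-130 610.0
rail back edge [[626.7, -81.2], [616.9, -241.7]] 86.52 x@-130 623.7
50 296 [141 124 119 118 119 117 118 117 112  99  81  59  43  37  42  61  87 117
 144 166 181 191 198 202 203 202 201 198 197 196 194 188 172 149 123 103]
100 344 [223 218 198 167 138 123 120 117 116 109  96  76  54  41  34  36  47  72
 106 137 161 177 189 198 202 204 203 198 186 164 133 112 102  98  94  89]
150 392 [122 119 118 117 116 117 117 117 116 113 105  86  60  41  35  34  39  53
  80 112 141 163 177 189 197 201 202 202 201 200 196 187 166 136 105  89]
200 440 [178 204 207 191 162 134 119 116 115 112 102  83  60  43  36  35  40  56
  79 106 132 154 171 184 192 198 200 201 201 199 199 196 186 162 130  99]
```

>>> {"name": "drive_tool", "arguments": {"motion": [{"jaw":0,"slide":[0,-0.012,-0.004],"twist":0},{"jaw":0,"slide":[0,-0.012,-0.004],"twist":0},{"jaw":0,"slide":[0,-0.012,-0.004],"twist":0}]}}

```text
time_s: 15.7
tcp_pos: [0.5511, -0.1552, 0.0233]
ee_rot: [-2.937, -1.112, 0.0]
wrist_force: [-1.2, 4.0, -1.1]
opening: 0.0175
finger_force: 60.0
```

>>> {"name": "drive_tool", "arguments": {"motion": [{"jaw":0,"slide":[0,0.006,0],"twist":0},{"jaw":0,"slide":[0,0.012,0],"twist":0},{"jaw":0,"slide":[0,0.016,0],"twist":0},{"jaw":0,"slide":[0,0.016,0],"twist":0},{"jaw":0,"slide":[0,0.016,0],"twist":0}]}}

```text
time_s: 16.32
tcp_pos: [0.5521, -0.1555, 0.0229]
ee_rot: [-2.931, -1.112, 0.003]
wrist_force: [-12.4, 18.8, 10.5]
opening: 0.0172
finger_force: 61.8
```

```bash
python3 - <<'E'
from h import *
s=env.state();R=Ro.from_rotvec(s['ee_rot']).as_matrix();print(s['tcp_pos'],s['wrist_force'],s['wrist_torque'],R[:,2],np.degrees(np.arctan2(R[1,1],R[0,1])))
E
```

```text
[ 0.55209043 -0.15554601  0.02290302] [-12.39002692  18.78376412  10.48711143] [3.90977412 2.49901965 0.15503962] [-0.00412576  0.00518773 -0.99997803] -48.440027882154475
```

>>> {"name": "drive_tool", "arguments": {"motion": [{"jaw":0,"slide":[0.002,0.002,0],"twist":0},{"jaw":0,"slide":[0.004,0.004,0],"twist":0},{"jaw":0,"slide":[0.004,0.004,0],"twist":0},{"jaw":0,"slide":[0.004,0.004,0],"twist":0},{"jaw":0,"slide":[0.004,0.004,0],"twist":0}]}}

```text
time_s: 16.95
tcp_pos: [0.5522, -0.1555, 0.0229]
ee_rot: [-2.93, -1.111, 0.006]
wrist_force: [-21.8, 19.9, 20.7]
opening: 0.0174
finger_force: 63.4
```

```bash
python3 - <<'E'
from h import *
s=env.state();R=Ro.from_rotvec(s['ee_rot']).as_matrix();print(s['tcp_pos'],s['wrist_force'],s['wrist_torque'],np.degrees(np.arctan2(R[1,1],R[0,1])))
g=grab('wrist');i=g['img'];t=-g['R'].T@g['t'];print(t)
P=[]
gray=cv2.cvtColor(i,cv2.COLOR_BGR2GRAY).astype(int)
hsv=cv2.cvtColor(i,cv2.COLOR_BGR2HSV);b=cv2.inRange(hsv,(105,150,60),(125,255,255))
B=[];D=[]
for r in range(20,220,4):
    w=np.where(b[r])[0]
    if not len(w): continue
    x=w.min();B.append((x-.5,r))
    row=gray[r,x-70:x-12]; d=row[3:]-row[:-3]; k=np.where(d>35)[0]
    if len(k): D.append((x-70+k[0]+1.5,r))
for n,p,z in(('blue',B,.04),('sq',D,.008)):
    q=(onz(g,np.array(p),z)*1000)[:,:2].astype(np.float32);vx,vy,x,y=cv2.fitLine(q,cv2.DIST_HUBER,0,.01,.01).ravel()
    print(n,len(p),np.degrees(np.arctan2(vy,vx))%180,x+vx/vy*(-130-y))
E
```

```text
[ 0.55217285 -0.15551307  0.02289675] [-21.7618573   19.94190833  20.71644482] [4.21148378 4.33398582 0.29100001] -48.45947807123496
[ 0.6110838  -0.10481778  0.16574179]
blue 50 86.93712 609.96814
sq 50 86.815926 598.9367
```

```bash
python3 -c "
from rig import env
print(env.hand_in())"
```

```text
the job is handed in; nothing more can be done
None
```

I turned the nut to its hard stop and handed the job in at about 17 s, still gripping the square with about 20 N pressing it towards each face and its long leg within about 0.1° of the rail; no verdict was returned.

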